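Clamp a tube stub in the weld fixture with the torque-limiting knob

ROBOT

A 7-joint arm with a two-finger parallel gripper is mounted at the origin on the work surface. World frame = base frame: x ahead of the robot, y to its left, z up, the work surface at z = 0. Lengths are in m, angles in rad, forces in N, time in s.
With the tool pointing down it reaches from about 0.425 to 1.025 m from the base axis. Payload 9.4 kg.
Tool frame: the origin (TCP) lies between the finger pads; the fingertips stand 14 mm ahead of it and the grasp point (between the pads) lies 5 mm behind it; z points along the fingers, y is the direction in which the jaws open and shut (so a half turn about z gives the same grasp; the last joint's range is limited). The gripper opens to 85 mm and grips with 20 to 120 N. Pads are 22 mm wide; open, the fingers measure 114 mm over their backs; the gripper's body (76 mm by 85 mm) begins 54 mm behind the grasp point. The pads swing forward as they close: fully open they stand 13 mm farther back than shut.
Start: joints at [1.137, 0.599, -0.003, 1.599, 0.002, 0.943, -0.08], TCP at [0.253, -0.679, 0.245] pointing down, gripper open.
Joint ranges: [-2.57, 2.57], [-0.35, 1.97], [-1.29, 1.29], [0.11, 2.56], [-1.05, 4.19], [0.11, 1.86], [-2.63, 2.63]. Speed limits (rad/s): [2.22, 2.22, 3.01, 3.01, 3.14, 3.14, 3.14].

INTERFACE

Orientations are given as a unit quaternion [w, x, y, z].
In Python, from station import robot gives the robot as it stands. The module is installed in compiled form; this text tells all that it offers.
- The arm moves only by the tool drive_tool, never from a script. Its argument "moves" is one flat list of numbers, 6 for each row, row after row: the shift along the tool's x, y, z in units of 60 mm (1.0 is 60 mm), then the turn, a rotation vector about the tool's x, y, z in units of 5 degrees (1.0 is 5 degrees). In form: [dx, dy, dz, wx, wy, wz, dx, dy, dz, wx, wy, wz, ...]. A call has 1 to 10 rows; each row shifts and turns the commanded pose from where the row before left it, along the tool's axes as they then stand; what a row does not reach is not made up. A row lasts 1/8 s, in which the tool goes at most 62.5 mm and 10.7 degrees, less where a joint would pass 70% of its speed; a pose out of reach is approached as far as the arm can. A call is refused whole if a number of a shift passes 1 or a number of a turn 1, either way. A call with a gripper value outside its range is refused whole. "grip" is the finger opening in mm, from 0 to 85.4, set as the call begins (left out, the last holds). The fingers move at their own pace and stop on an object; "squeeze" is the grip in N (left out, the last holds). Time passes only in rows, so rows that do not move let the fingers close. It gives the time, the measured TCP pose, the force and the opening at its end, in the units of the state.
- robot.get_obs(): the state, without advancing time (a new reading comes with each control period).
- robot.get_image(name): name is "scene" or "side" or "wrist"; returns a dict with "image" (400x640x3 uint8, red, green, blue), "K" (3x3 intrinsics, pixels), "R" (3x3) and "t" (3): a world point X has camera coordinates R X + t. Camera axes: x right, y down, z forward; pixel columns grow to the right and rows downward; lengths in m; the calibration is good to about 2 mm. A picture is of the moment at which its call begins. There is no depth.
- robot.job_done(): hands the job in, once; it reports no verdict.
The state is a dict: "time_s": time; "joints": joint angles; "qd": joint speeds; "joint_torque": joint torques, N m; "eef_pos": TCP position; "ee_rot": TCP orientation; "wrist_force": force on the tool from outside, world axes, zero at the start; "ft_torque": the same for the moment, N m; "finger_gap": finger opening in m.
Only numpy, scipy, OpenCV 4.12 (cv2) and the standard library are available. Lean on these libraries where they do the work, as an engineer would, in place of code of your own. Each camera call takes 0.05 s, during which the arm holds its last target. There are 200 camera calls.

TASK

Load the loose stub of square steel tube into the weld fixture, lying flat on the plate and pushed home against all three locating pins. Then swing the blue clamp arm over it to its stop and turn the black knob clockwise until it slips and clicks - one click is enough, three at the most - then stop and let go. Leave the can, the tape measure, the magnet and the pliers where they are.

Things in the scene. Friction and masses are not known exactly. Their poses are not given: they have to be found in the camera images.
- tube_center (a point): centre of the loose stub of bare grey square steel tube, 100 mm long (its x axis) by 40 x 40 mm, 3 mm wall, about 0.35 kg, lying on its side on the bench among a yellow tape measure and a red magnet. This point is half-way up, 20 mm above its underside.
- nest (a point): where the tube's centre must end up, a point of the fixed weld fixture 32 mm above the bench; z up, the tube's long axis along this x (either way round). The fixture's dark steel plate, 12 mm thick, spans x -62 to +128 mm, y -47 to +53 mm here. Two steel pins, 12 mm thick, 24 mm above the plate, stand at x = -32 and +32 mm, y = +26 mm, on the tube's +y side.
- end_pin (a point): top of the third steel pin, 12 mm thick, 24 mm above the plate, at x = +56 mm, y = 0 from nest, same axes; it stops the tube's +x end. A tube that touches all three pins is home.
- post_top (a point): top of the clamp post, 102 mm above the bench, at x = +95 mm, y = 0 from nest, same axes. The blue arm swings about this upright axis; the post is 28 mm thick, the nut on top 21 mm.
- swing (a joint): angle of the blue clamp arm, rad: 0 = closed on its stop, the knob over the nest's centre; grows counter-clockwise seen from above as it swings out (starts at 1.4 to 2.0, far end 2.2). A bar 24 mm wide, 32 at the ends, 70 to 90 mm above the bench, a brass bush to 96 mm under the knob; 95 mm from post axis to knob axis. Stays where left, moves with 1 to 2 N at the knob.
- knob_grip (a point): centre of the round black ribbed torque knob, red foot ring, at the arm's end: 44 mm thick, 32 mm high, upright axis, this point half-way up, 115 to 120 mm above the bench. Grip it at any yaw. Clockwise from above screws spindle and pad down 8 mm a turn, the knob sinking too, and presses the closed arm on its stop. Held at a fixed yaw while the arm swings, it turns on the arm: turn with the arm.
- screw (a joint): turn of the spindle in the arm, rad, grows clockwise seen from above; 8 mm down per 2 pi. Starts at 1.9 to 3.3; at about 4.7 the pad meets the top of a tube lying in the nest. Takes about 0.22 N m to turn while free.
- knob (a joint): slip of the knob on its spindle, rad, clockwise positive, 0 at the start. While the spindle turns freely this stays under 0.15. Once the pad bears hard on the tube (about 1 rad of turning after it touches) the clutch slips at about 0.3 N m: the knob goes round alone and clicks at 0.26 rad and each 0.52 rad after. The knob's white line and the red line on the spindle's end then part.
- pad_face (a point): centre of the lower face of the copper pad, 22 mm across, under the arm on the knob's axis; it starts 1.8 to 3.6 mm above the level of the top of a tube lying in the nest.
- can_mid (a point): middle of an upright white and green spray can with a red cap, 65 mm thick and 190 mm tall, standing beside the fixture; it must not be knocked. This point is 95 mm above its foot.
- tape_mid (a point): middle of a yellow tape measure, 72 x 40 mm and 65 mm tall, standing on the bench; leave it alone.
- magnet_mid (a point): a red arrow-shaped welding magnet lying flat, a right angle about 120 x 80 mm over all, 18 mm thick; this point is half-way up, near its middle; leave it alone.
- pliers_mid (a point): pliers with red handles lying flat in front of the fixture, 190 mm long (along x, jaws to +x), 60 mm wide and 14 mm high; this point is near the middle; leave them alone.
Not all that is in view belongs to the job. Of the things that look like the part that bears tube_center, the smallest one is meant.

How it is judged:
By the outcome, as a careful person would: the job done as asked, in the order asked, and still so for the second after the job is handed in, with the robot touching nothing.
It also fails if it takes over 72 s, if anything falls off the work surface, if the arm or the gripper's body presses on something with over 40 N, if the wrist force passes 120 N, or if a joint passes its speed limit or range.

## Working session

There is one attempt and no reset: what is moved stays moved. The work goes in short steps, Python scripts to look and compute and a tool call to move; the robot and the scene stay as the last step left them, time stands still between calls to the robot, and variables do not carry over. Pictures are saved under pics/ and viewed, about 8 in all and at most 12, crops included, and the job is handed in when it is done.

Besides the shell and the picture viewer there is one more tool, called after "Request:" as a command line: name --argument value ..., lists and objects as JSON in quotes. drive_tool: Moves the arm, as the interface text tells. Its arguments: {"type":"object","properties":{"moves":{"type":"array"},"grip":{"type":"number"},"squeeze":{"type":"number"}},"required":["moves"]}

```bash
mkdir -p pics; cat > h.py <<'E'
import numpy as np, cv2
from station import robot
def snap(name,fn=None):
    d=robot.get_image(name); np.savez(f'pics/{fn or name}.npz',**{k:np.array(v) for k,v in d.items()})
    cv2.imwrite(f'pics/{fn or name}.png',cv2.cvtColor(np.array(d['image']),cv2.COLOR_RGB2BGR)); return d
def ray(d,u,v,z):
    K,R,t=[np.array(d[k]) for k in 'KRt']
    c=-R.T@t; r=R.T@np.linalg.inv(K)@np.array([u,v,1.]); return c+r*(z-c[2])/r[2]
def proj(d,X):
    K,R,t=[np.array(d[k]) for k in 'KRt']
    p=K@(R@np.array(X,float)+t); return p[:2]/p[2]
E
python3 - <<'E'
from h import *
a=snap('scene');b=snap('side')
for d in(a,b): print(np.array(d['K'])[0,0],-np.array(d['R']).T@np.array(d['t']),np.array(d['R'])[2])
o=robot.get_obs();print({k:np.round(v,3) for k,v in o.items()})
E
```

```text
475.66771993573167 [1.13901308 0.12019802 0.91952718] [-0.57919278 -0.10838019 -0.80795387]
366.32213060441154 [0.20592003 0.3537747  0.66152564] [ 0.46107057 -0.4791256  -0.7468953 ]
{'time_s': np.float64(0.1), 'joints': array([ 1.137,  0.6  , -0.003,  1.6  ,  0.002,  0.943, -0.08 ]), 'qd': array([ 0.   , -0.002, -0.   , -0.003,  0.001,  0.001,  0.   ]), 'joint_torque': array([ 7.0000e-03, -7.7799e+01,  1.5710e+00, -2.5863e+01,  1.3000e-02,
        5.0000e-03,  0.0000e+00]), 'eef_pos': array([ 0.253, -0.679,  0.245]), 'ee_rot': array([-0.001,  0.984,  0.177, -0.   ]), 'wrist_force': array([-0.376, -0.713, -0.757]), 'ft_torque': array([ 0.012,  0.037, -0.014]), 'finger_gap': np.float64(0.086)}
```

View pics/scene.png

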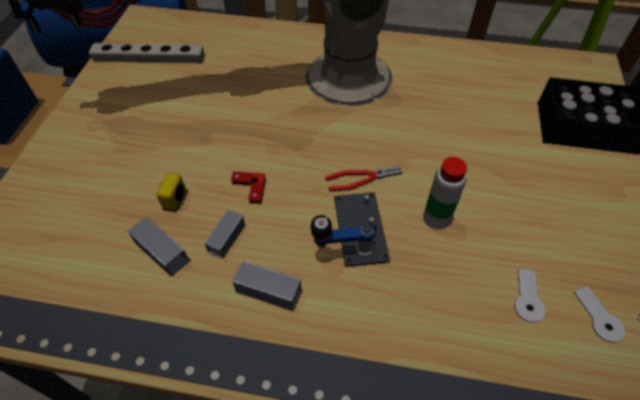

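View pics/side.png

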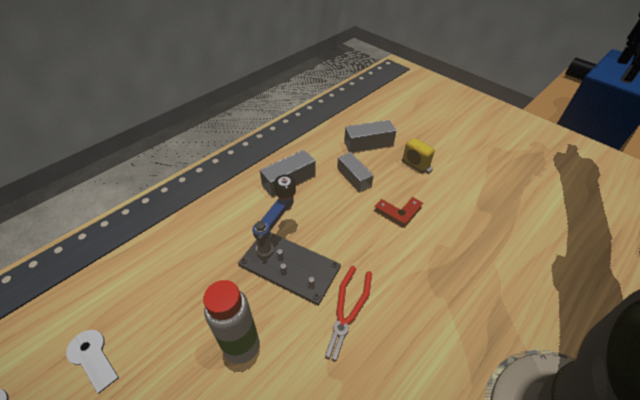

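Scene shows the smallest tube stub at about (225,233), between two longer ones; the fixture plate at (362,228); knob at (321,228); can at (445,195). Side shows the stub at (355,172), the plate at (290,267), pins at (281,255), (283,268) and (311,282), and the knob at (285,185). I'll zoom in on both.

```bash
python3 - <<'E'
from h import *
a=cv2.imread('pics/scene.png')[170:280,195:475]; b=cv2.imread('pics/side.png')[120:310,230:430]
A=cv2.resize(a,None,fx=2.85,fy=2.85,interpolation=cv2.INTER_CUBIC)
A=cv2.convertScaleAbs(A,alpha=1.6)
cv2.imwrite('pics/c1.png',A)
B=cv2.convertScaleAbs(cv2.resize(b,None,fx=3.1,fy=3.1,interpolation=cv2.INTER_CUBIC),alpha=1.6)
cv2.imwrite('pics/c2.png',B)
print(A.shape,B.shape)
E
```

```text
(314, 798, 3) (589, 620, 3)
```

View pics/c1.png

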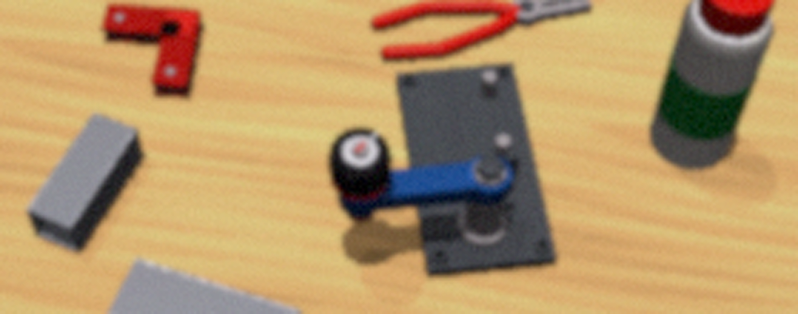

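View pics/c2.png

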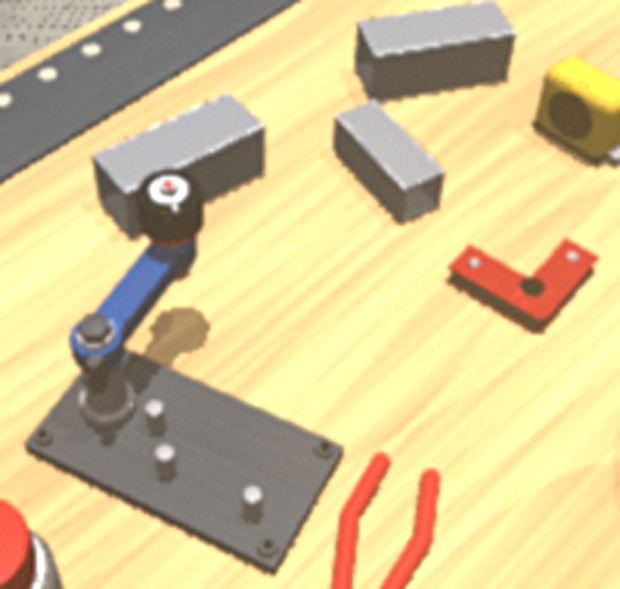

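The zooms show plate corners, all three pins, post nut, knob top and the stub's top face clearly. I'll fit poses from these.

```bash
python3 - <<'E'
from h import *
from scipy.optimize import least_squares
S=dict(np.load('pics/scene.npz'));D=dict(np.load('pics/side.npz'))
fs=lambda p:(195+p[0]/2.85,170+p[1]/2.85); fd=lambda p:(230+p[0]/3.1,120+p[1]/3.1)
def fit(pts,x0,off=None):
    def res(q):
        c,s=np.cos(q[2]),np.sin(q[2]);r=[]
        for cam,px,l in pts:
            w=[q[0]+c*l[0]-s*l[1],q[1]+s*l[0]+c*l[1],l[2]]
            r+=list(proj(S if cam=='s' else D,w)-np.array(fs(px) if cam=='s' else fd(px)))
        return np.array(r)
    o=least_squares(res,x0,loss='soft_l1');print(np.round(o.x,4));print(np.round(res(o.x).reshape(-1,2),1).tolist());return o.x
n=[('s',(398,75),(-.062,-.047,.012)),('s',(512,66),(-.062,.053,.012)),('s',(554,260),(.128,.053,.012)),('s',(430,270),(.128,-.047,.012)),
('s',(489,76),(-.032,.026,.036)),('s',(503,140),(.032,.026,.036)),('s',(490,170),(.095,0,.102)),
('d',(154,409),(.056,0,.036)),('d',(165,454),(.032,.026,.036)),('d',(253,495),(-.032,.026,.036)),('d',(95,327),(.095,0,.102)),
('d',(28,443),(.128,.053,.012)),('d',(273,562),(-.062,.053,.012)),('d',(342,450),(-.062,-.047,.012))]
N=fit(n,[.6,0,0])
T=fit([('s',(98,115),(-.05,.02*-1,.04)),('s',(138,130),(-.05,.02,.04)),('s',(77,238),(.05,.02,.04)),('s',(30,210),(.05,-.02,.04)),
('d',(335,115),(.05,-.02,.04)),('d',(375,102),(.05,-.02,.04)),('d',(442,178),(-.05,-.02,.04)),('d',(405,192),(-.05,.02,.04))],[.65,-.25,-.5])
for cam,l in((S,'s'),):
  for lx,ly in((-.05,-.02),(-.05,.02),(.05,.02),(.05,-.02)):
    pass
print('tube corners scene',[np.round(ray(S,*fs(p),.04)[:2],3).tolist() for p in((98,115),(138,130),(77,238),(30,210))])
print('tube corners side',[np.round(ray(D,*fd(p),.04)[:2],3).tolist() for p in((335,115),(375,102),(442,178),(405,192))])
print('knob',ray(S,*fs((360,150)),.133),ray(D,*fd((168,190)),.133))
print('can',ray(S,*fs((735,5)),.19),ray(S,447,222,0))
c,s=np.cos(N[2]),np.sin(N[2])
print('post',N[0]+.095*c,N[1]+.095*s)
E
```

```text
[0.5008 0.0917 0.2859]
[[-1.1, -1.1], [0.1, -1.6], [0.7, -0.9], [-1.3, 0.1], [-0.1, -0.2], [-0.3, -0.1], [-0.2, -2.5], [-0.4, -0.4], [-0.7, -0.4], [-0.7, 0.1], [-0.9, -1.2], [-2.3, 0.1], [-0.2, 2.7], [0.6, -0.9]]
[ 0.6108 -0.1875 -0.2297]
[[-0.4, -0.8], [1.0, -0.4], [-0.1, -3.0], [0.3, 0.5], [10.6, -4.4], [-2.3, -0.2], [-0.1, -1.6], [-1.4, 0.1]]
tube corners scene [[0.56, -0.194], [0.568, -0.159], [0.671, -0.177], [0.654, -0.219]]
tube corners side [[0.663, -0.187], [0.65, -0.222], [0.554, -0.191], [0.564, -0.159]]
knob [0.61771634 0.02831253 0.133     ] [0.62157917 0.02621164 0.133     ]
can [0.48904765 0.27218572 0.19      ] [0.47657818 0.30045629 0.        ]
post 0.5919119511086983 0.11852844932307881
```

Request:
drive_tool --moves '[0.7, -0.47, 0, 0, 0, 0, 0.8, -0.53, 0.05, 0, 0, 0, 0.8, -0.53, 0.05, 0, 0, 0, 0.8, -0.53, 0.05, 0, 0, 0, 0.8, -0.53, 0.1, 0, 0, 0, 0.8, -0.53, 0.1, 0, 0, 0, 0.8, -0.53, 0.1, 0, 0, 0, 0.8, -0.53, 0.1, 0, 0, 0, 0.8, -0.53, 0.1, 0, 0, 0, 0.8, -0.53, 0.1, 0, 0, 0]' --grip 70 --squeeze 60

```text
time_s: 1.35
eef_pos: [0.5883, -0.2176, 0.1998]
ee_rot: [-0.0, 0.984, 0.177, -0.0]
wrist_force: [1.0, -0.3, -0.6]
finger_gap: 0.0697
```

Request:
drive_tool --moves '[0.2, -0.1, 0, 0, 0, 1, 0.1, -0.05, 0, 0, 0, 1, 0, 0, 0, 0, 0, 1, 0, 0, 0, 0, 0, 1, 0, 0, 0, 0, 0, 1, 0, 0, 0, 0, 0, 1, 0, 0, 0, 0, 0, 0.8, 0, 0, 0, 0, 0, 0]'

```text
time_s: 2.35
eef_pos: [0.6015, -0.2047, 0.2]
ee_rot: [0.0, 0.993, -0.118, -0.0]
wrist_force: [0.8, -0.0, -0.0]
finger_gap: 0.0702
```

```bash
cat >> h.py <<'E'
def pose():
    o=robot.get_obs(); w,x,y,z=o['ee_rot']; a=2*np.arctan2(y,x) ; a=(a+np.pi)%(2*np.pi)-np.pi
    return o,np.array(o['eef_pos']),a
def todo(X,a1):
    o,p,a=pose(); d=np.array(X)-p; c,s=np.cos(a),np.sin(a); t=(a-a1+np.pi)%(2*np.pi)-np.pi
    print('t',round(o['time_s'],2),'pos',p.round(4),'yaw',round(a,4),'j',np.round(o['joints'],2),'F',np.round(o['wrist_force'],1),'M',np.round(o['ft_torque'],2),'gap',round(o['finger_gap'],4))
    print('units xyz',np.round(np.array([c*d[0]+s*d[1],s*d[0]-c*d[1],-d[2]])/.06,3),'wz',round(np.degrees(t)/5,2))
E
python3 - <<'E'
from h import *
w=snap('wrist','w1'); todo([.609,-.188,.2],-.24)
S=dict(np.load('pics/scene.npz'))
for n,u,v,z in(('tape',172,190,.06),('magnet',250,185,.018),('t2corner',242,265,.04),('t1corner',188,262,.04)): print(n,ray(S,u,v,z))
for X in([.609,-.188,.04],): print(proj(w,X))
E
```

```text
t 2.4 pos [ 0.6016 -0.2047  0.2   ] yaw -0.2348 j [ 0.13  0.55  0.16  1.86 -0.12  0.74 -1.45] F [-0.2 -0.6 -0.2] M [ 0.01  0.08 -0.02] gap 0.0699
units xyz [ 0.056 -0.299 -0.   ] wz 0.06
tape [ 0.54058276 -0.33284803  0.06      ]
magnet [ 0.46369786 -0.17422897  0.018     ]
t2corner [ 0.69055534 -0.12759008  0.04      ]
t1corner [ 0.70363252 -0.2416043   0.04      ]
[299.87908367 175.454729  ]
```

View pics/w1.png

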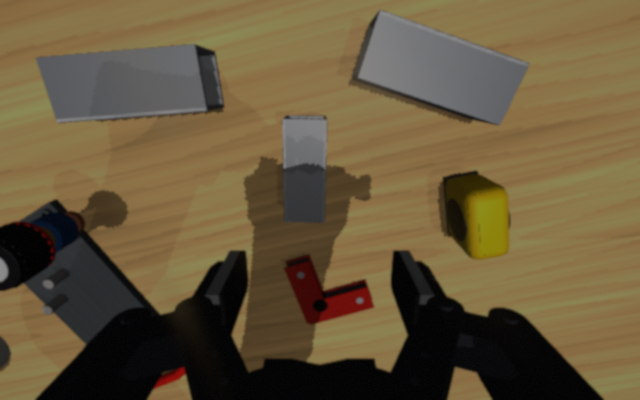

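Wrist view: stub's top face spans (283,118)–(327,118)–(326,221)–(285,221), aligned with the tool within about 1°. Nothing is near the finger paths.

```bash
python3 - <<'E'
from h import *
w=dict(np.load('pics/w1.npz'))
P=np.array([ray(w,*p,.04)[:2] for p in((283,118),(327,118),(326,221),(285,221))]);print(P.round(4),P.mean(0))
d=(P[0]+P[1]-P[2]-P[3])/2;print(np.linalg.norm(d),np.arctan2(d[1],d[0]), np.linalg.norm(P[0]-P[1]))
todo([*P.mean(0),.2],np.arctan2(d[1],d[0]))
E
```

```text
[[ 0.6635 -0.1867]
 [ 0.6544 -0.2247]
 [ 0.558  -0.2014]
 [ 0.5674 -0.162 ]] [ 0.61084145 -0.19369327]
0.09923338359525133 -0.24387072812772453 0.03905840105998618
t 2.4 pos [ 0.6016 -0.2047  0.2   ] yaw -0.2348 j [ 0.13  0.55  0.16  1.86 -0.12  0.74 -1.45] F [-0.2 -0.6 -0.2] M [ 0.01  0.08 -0.02] gap 0.0699
units xyz [ 0.108 -0.214 -0.   ] wz 0.1
```

Request:
drive_tool --moves '[0.1, -0.21, 0.3, 0, 0, 0.1, 0, 0, 0.6, 0, 0, 0, 0, 0, 0.6, 0, 0, 0, 0, 0, 0.6, 0, 0, 0, 0, 0, 0.45, 0, 0, 0, 0, 0, 0.3, 0, 0, 0, 0, 0, 0.05, 0, 0, 0]'

```text
time_s: 3.28
eef_pos: [0.61, -0.1934, 0.0246]
ee_rot: [-0.0, 0.993, -0.122, -0.001]
wrist_force: [-0.5, -0.2, -0.6]
finger_gap: 0.0703
```

Request:
drive_tool --moves '[0, 0, 0, 0, 0, 0, 0, 0, 0, 0, 0, 0, 0, 0, 0, 0, 0, 0, 0, 0, 0, 0, 0, 0, 0, 0, 0, 0, 0, 0]' --grip 20

```text
time_s: 3.9
eef_pos: [0.6111, -0.1941, 0.0275]
ee_rot: [0.0, 0.992, -0.122, 0.001]
wrist_force: [-0.6, 1.0, 7.8]
finger_gap: 0.0391
```

Request:
drive_tool --moves '[0, 0, -0.3, 0, 0, 0, 0, 0, -0.6, 0, 0, 0, 0, 0, -0.7, 0, 0, 0, 0, 0, -0.7, 0, 0, 0, 0, 0, -0.3, 0, 0, 0]'

```text
time_s: 4.53
eef_pos: [0.611, -0.1944, 0.1854]
ee_rot: [0.0, 0.992, -0.122, 0.002]
wrist_force: [-0.2, -0.6, -3.6]
finger_gap: 0.0391
```

```bash
python3 - <<'E'
from h import *
n=np.array([.5008,.0917]);y=.286
# approach: hover short of pins by 10mm in -x,-y
c,s=np.cos(y),np.sin(y)
q=n+np.array([c*-.012-s*-.012, s*-.012+c*-.012]);print(q)
todo([*q,.155],y)
E
```

```text
[0.49267284 0.07680204]
t 4.53 pos [ 0.611  -0.1944  0.1854] yaw -0.2456 j [ 0.11  0.57  0.16  1.86 -0.13  0.72 -1.47] F [-0.2 -0.6 -3.6] M [-0.   -0.01  0.01] gap 0.0391
units xyz [-3.012 -3.904  0.506] wz -6.09
```

Request:
drive_tool --moves '[-0.4, -0.5, 0, 0, 0, 0, -0.55, -0.7, 0, 0, 0, 0, -0.55, -0.7, 0, 0, 0, 0, -0.55, -0.7, 0, 0, 0, 0, -0.55, -0.7, 0, 0, 0, 0, -0.4, -0.6, 0, 0, 0, 0, 0, 0, 0, 0, 0, -1, 0, 0, 0, 0, 0, -1, 0, 0, 0, 0, 0, -1, 0, 0, 0, 0, 0, -1]'

```text
time_s: 5.78
eef_pos: [0.4921, 0.0766, 0.1819]
ee_rot: [0.0, 0.999, 0.053, -0.001]
wrist_force: [0.0, -0.5, -3.0]
finger_gap: 0.0389
```

Request:
drive_tool --moves '[0, 0, 0, 0, 0, -1, 0, 0, 0, 0, 0, -1, 0, 0, 0, 0, 0, -0.1, 0, 0, 0, 0, 0, 0, 0, 0, 0, 0, 0, 0]'

```text
time_s: 6.4
eef_pos: [0.4926, 0.0767, 0.1822]
ee_rot: [0.0, 0.99, 0.142, -0.0]
wrist_force: [0.1, 0.0, -2.9]
finger_gap: 0.039
```

```bash
python3 - <<'E'
from h import *
todo([.4927,.0768,.05],.286)
w=snap('wrist','w2')
E
```

```text
t 6.4 pos [0.4926 0.0767 0.1822] yaw 0.2859 j [-0.29  0.42  0.03  2.17 -0.02  0.54 -1.53] F [ 0.1  0.  -2.9] M [-0.02 -0.   -0.02] gap 0.039
units xyz [ 2.000e-03 -1.000e-03  2.203e+00] wz -0.0
```

View pics/w2.png

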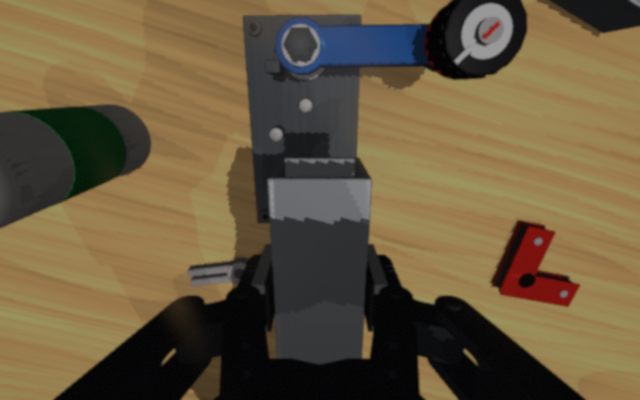

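Wrist view: end pin top (305,105), +32 pin top (276,134), nut (300,43), plate's left edge (244,17)–(259,222), knob top (488,30); the tube sits squarely in the jaws.

```bash
python3 - <<'E'
from h import *
w=dict(np.load('pics/w2.npz'))
n=np.array([.5008,.0917]);c,s=np.cos(.286),np.sin(.286);R=np.array([[c,s],[-s,c]])
for nm,u,v,z,e in(('end',305,105,.036,(.056,0)),('p32',276,134,.036,(.032,.026)),('nut',300,43,.102,(.095,0)),('cornA',244,17,.012,(.128,.053)),('cornB',360,14,.012,(.128,-.047)),('cornC',259,222,.012,(-.062,.053)),('knob',487,31,.133,0)):
    p=ray(w,u,v,z)[:2];print(nm,p.round(4),(R@(p-n)).round(4),e)
for u,v in((270,180),(371,180)): 
    p=ray(w,u,v,.195)[:2];print('tube',p.round(4),(R@(p-[.4926,.0767])).round(4))
E
```

```text
end [0.5545 0.1075] [ 0.0559 -0.    ] (0.056, 0)
p32 [0.5243 0.1249] [0.0319 0.0252] (0.032, 0.026)
nut [0.5919 0.1182] [ 0.0949 -0.0003] (0.095, 0)
cornA [0.6069 0.1762] [0.1256 0.0511] (0.128, 0.053)
cornB [0.6365 0.0838] [ 0.1279 -0.0458] (0.128, -0.047)
cornC [0.4286 0.1222] [-0.0607  0.0496] (-0.062, 0.053)
knob [0.6207 0.0266] [ 0.0967 -0.0963] 0
tube [0.5336 0.1086] [0.0483 0.019 ]
tube [0.5444 0.0718] [ 0.0483 -0.0193]
```

Request:
drive_tool --moves '[0, 0, 0.4, 0, 0, 0, 0, 0, 0.6, 0, 0, 0, 0, 0, 0.6, 0, 0, 0, 0, 0, 0.4, 0, 0, 0, 0, 0, 0.25, 0, 0, 0, 0, 0, 0.06, 0, 0, 0, 0, 0, 0.04, 0, 0, 0, 0, 0, 0, 0, 0, 0]'

```text
time_s: 7.45
eef_pos: [0.4931, 0.0767, 0.0419]
ee_rot: [-0.0, 0.99, 0.143, 0.001]
wrist_force: [0.2, -0.2, -3.6]
finger_gap: 0.0389
```

```bash
python3 - <<'E'
from h import *
todo([.5008,.0917,.0395],.286)
E
```

```text
t 7.45 pos [0.4931 0.0767 0.0419] yaw 0.2868 j [-0.27  0.68  0.01  2.26 -0.02  0.2  -1.53] F [ 0.2 -0.2 -3.6] M [-0.04 -0.02 -0.  ] gap 0.0389
units xyz [ 0.194 -0.203  0.04 ] wz 0.01
```

Request:
drive_tool --moves '[0, 0, 0.02, 0, 0, 0, 0, 0, 0.02, 0, 0, 0, 0, 0, 0, 0, 0, 0]'

```text
time_s: 7.82
eef_pos: [0.4929, 0.0767, 0.0394]
ee_rot: [-0.0, 0.99, 0.143, 0.0]
wrist_force: [-0.7, -1.3, 4.7]
finger_gap: 0.039
```

Request:
drive_tool --moves '[0, -0.05, 0, 0, 0, 0, 0, -0.05, 0, 0, 0, 0, 0, -0.05, 0, 0, 0, 0, 0, -0.03, 0, 0, 0, 0, 0, 0, 0, 0, 0, 0]'

```text
time_s: 8.45
eef_pos: [0.4904, 0.0864, 0.0394]
ee_rot: [0.0, 0.99, 0.142, 0.001]
wrist_force: [1.6, -2.9, 5.8]
finger_gap: 0.0391
```

Request:
drive_tool --moves '[0.05, 0, 0, 0, 0, 0, 0.05, 0, 0, 0, 0, 0, 0.05, 0, 0, 0, 0, 0, 0, 0, 0, 0, 0, 0]'

```text
time_s: 8.95
eef_pos: [0.4958, 0.0886, 0.0394]
ee_rot: [0.0, 0.99, 0.143, -0.002]
wrist_force: [-7.8, -2.7, 13.4]
finger_gap: 0.0391
```

```bash
python3 - <<'E'
from h import *
todo([.5008,.0917,.0395],.286)
E
```

```text
t 8.95 pos [0.4958 0.0886 0.0394] yaw 0.2864 j [-0.3   0.69  0.01  2.25 -0.03  0.21 -1.54] F [-7.8 -2.7 13.4] M [-0.48  1.31 -0.03] gap 0.0391
units xyz [ 0.095 -0.027 -0.002] wz 0.01
```

Request:
drive_tool --moves '[0, 0, -0.03, 0, 0, 0, 0, 0, -0.01, 0, 0, 0, 0, 0, 0, 0, 0, 0]'

```text
time_s: 9.32
eef_pos: [0.4985, 0.0898, 0.0412]
ee_rot: [-0.0, 0.99, 0.143, 0.0]
wrist_force: [0.2, 0.5, -4.3]
finger_gap: 0.0393
```

```bash
python3 - <<'E'
from h import *
todo([.5008,.0917,.0395],.286)
w=snap('wrist','w3'); i=cv2.imread('pics/w3.png')[0:240,160:480]
cv2.imwrite('pics/w3c.png',cv2.convertScaleAbs(cv2.resize(i,None,fx=2.4,fy=2.4,interpolation=cv2.INTER_CUBIC),alpha=1.5))
E
```

```text
t 9.32 pos [0.4985 0.0898 0.0412] yaw 0.2872 j [-0.3   0.68  0.01  2.24 -0.03  0.22 -1.54] F [ 0.2  0.5 -4.3] M [ 0.02 -0.03  0.08] gap 0.0393
units xyz [ 0.046 -0.02   0.028] wz 0.01
```

View pics/w3c.png

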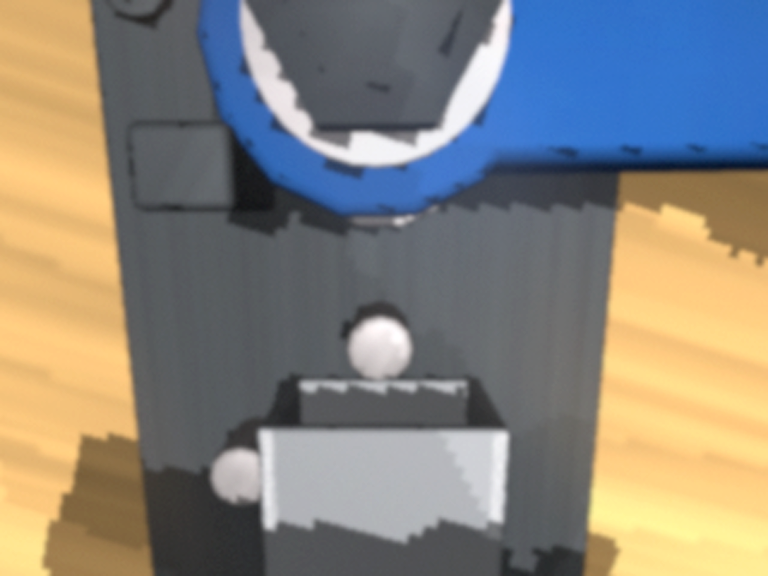

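The close-up shows the stub a few mm short of the end pin (380,345) and nearly at the +32 pin (238,475); friction was what stopped it. Now pushing home with the stub just off the plate.

Request:
drive_tool --moves '[0, -0.02, 0, 0, 0, 0, 0, -0.02, 0, 0, 0, 0, 0, -0.01, 0, 0, 0, 0, 0, 0, 0, 0, 0, 0]'

```text
time_s: 9.88
eef_pos: [0.4982, 0.0902, 0.0412]
ee_rot: [0.001, 0.99, 0.142, 0.0]
wrist_force: [3.1, -9.2, -3.8]
finger_gap: 0.0387
```

Request:
drive_tool --moves '[0.03, 0, 0, 0, 0, 0, 0.03, 0, 0, 0, 0, 0, 0.02, 0, 0, 0, 0, 0, 0, 0, 0, 0, 0, 0]'

```text
time_s: 10.38
eef_pos: [0.5001, 0.0907, 0.0408]
ee_rot: [0.002, 0.99, 0.142, -0.002]
wrist_force: [-2.6, -11.0, -4.5]
finger_gap: 0.0389
```

```bash
python3 - <<'E'
from h import *
todo([.5008,.0917,.0395],.286)
E
```

```text
t 10.38 pos [0.5001 0.0907 0.0408] yaw 0.2852 j [-0.3   0.68  0.01  2.24 -0.03  0.23 -1.55] F [ -2.6 -11.   -4.5] M [-2.42  0.43  0.37] gap 0.0389
units xyz [ 0.015 -0.012  0.022] wz -0.01
```

Request:
drive_tool --moves '[0, 0, 0.02, 0, 0, 0, 0, 0, 0.015, 0, 0, 0, 0, 0, 0, 0, 0, 0]'

```text
time_s: 10.75
eef_pos: [0.5008, 0.0909, 0.0395]
ee_rot: [0.001, 0.99, 0.142, -0.001]
wrist_force: [-1.8, -10.0, 6.8]
finger_gap: 0.0392
```

Request:
drive_tool --moves '[0.03, 0, 0, 0, 0, 0, 0, 0, 0, 0, 0, 0]'

```text
time_s: 11.0
eef_pos: [0.5009, 0.091, 0.0395]
ee_rot: [0.002, 0.99, 0.142, -0.003]
wrist_force: [-7.9, -12.4, 10.9]
finger_gap: 0.0391
```

```bash
python3 - <<'E'
from h import *
todo([.5008,.0917,.0395],.286)
E
```

```text
t 11.0 pos [0.5009 0.091  0.0395] yaw 0.2851 j [-0.3   0.69  0.01  2.23 -0.03  0.23 -1.55] F [ -7.9 -12.4  10.9] M [-2.39  1.11  0.41] gap 0.0391
units xyz [ 0.002 -0.012 -0.001] wz -0.01
```

Request:
drive_tool --moves '[0, 0, 0, 0, 0, 0, 0, 0, 0, 0, 0, 0, 0, 0, 0, 0, 0, 0]' --grip 58

```text
time_s: 11.38
eef_pos: [0.504, 0.0948, 0.0392]
ee_rot: [-0.0, 0.99, 0.143, 0.0]
wrist_force: [-0.7, 0.0, -0.3]
finger_gap: 0.0579
```

Request:
drive_tool --moves '[0, 0.03, -0.1, 0, 0, 0, 0, 0, -0.5, 0, 0, 0, 0, 0, -0.6, 0, 0, 0, 0, 0, -0.7, 0, 0, 0, 0, 0, -0.5, 0, 0, 0, 0, 0, 0, 0, 0, 0]'

```text
time_s: 12.12
eef_pos: [0.5053, 0.0928, 0.1857]
ee_rot: [-0.0, 0.99, 0.143, 0.002]
wrist_force: [0.4, 0.4, -0.5]
finger_gap: 0.0582
```

```bash
python3 - <<'E'
from h import *
todo([.6207,.0266,.21],.286-np.pi)
a=snap('scene','s4');b=snap('side','d4');w=snap('wrist','w4')
I=[cv2.resize(cv2.imread('pics/d4.png')[215:315,230:350],(480,400),interpolation=cv2.INTER_CUBIC),cv2.resize(cv2.imread('pics/w4.png')[0:260,200:408],(320,400),interpolation=cv2.INTER_CUBIC)]
cv2.imwrite('pics/m4.png',cv2.convertScaleAbs(np.hstack(I),alpha=1.5))
E
```

```text
t 12.12 pos [0.5053 0.0928 0.1857] yaw 0.2869 j [-0.32  0.43  0.03  2.14 -0.03  0.56 -1.55] F [ 0.4  0.4 -0.5] M [-0.   -0.05 -0.07] gap 0.0582
units xyz [ 1.532  1.603 -0.406] wz -35.99
```

View pics/m4.png

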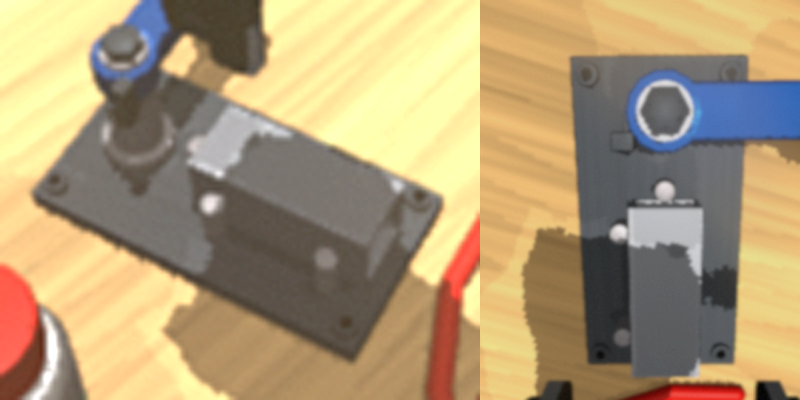

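The stub touches the end pin and both side pins in both views, lying flat. Next I'll move above the knob and wind the wrist counter-clockwise.

Request:
drive_tool --moves '[0.3, 0.32, -0.1, 0, 0, 0, 0.4, 0.42, -0.1, 0, 0, 0, 0.45, 0.45, -0.1, 0, 0, 0, 0.38, 0.41, -0.1, 0, 0, 0, 0, 0, 0, 0, 0, -1, 0, 0, 0, 0, 0, -1, 0, 0, 0, 0, 0, -1, 0, 0, 0, 0, 0, -1, 0, 0, 0, 0, 0, -1, 0, 0, 0, 0, 0, -1]' --grip 80 --squeeze 40

```text
time_s: 13.52
eef_pos: [0.6188, 0.0265, 0.2054]
ee_rot: [-0.001, 0.918, 0.396, -0.001]
wrist_force: [-0.0, 0.5, 0.6]
finger_gap: 0.08
```

Request:
drive_tool --moves '[0, 0, 0, 0, 0, -1, 0, 0, 0, 0, 0, -1, 0, 0, 0, 0, 0, -1, 0, 0, 0, 0, 0, -1, 0, 0, 0, 0, 0, -1, 0, 0, 0, 0, 0, -1, 0, 0, 0, 0, 0, -1, 0, 0, 0, 0, 0, -1, 0, 0, 0, 0, 0, -1, 0, 0, 0, 0, 0, -1]'

```text
time_s: 14.78
eef_pos: [0.6188, 0.0265, 0.2054]
ee_rot: [-0.001, 0.665, 0.747, -0.001]
wrist_force: [-0.5, 0.5, 0.8]
finger_gap: 0.0799
```

Request:
drive_tool --moves '[0, 0, 0, 0, 0, -1, 0, 0, 0, 0, 0, -1, 0, 0, 0, 0, 0, -1, 0, 0, 0, 0, 0, -1, 0, 0, 0, 0, 0, -1, 0, 0, 0, 0, 0, -1, 0, 0, 0, 0, 0, -1, 0, 0, 0, 0, 0, -1, 0, 0, 0, 0, 0, -1, 0, 0, 0, 0, 0, -1]'

```text
time_s: 16.02
eef_pos: [0.6188, 0.0265, 0.2055]
ee_rot: [-0.001, 0.287, 0.958, -0.0]
wrist_force: [-0.0, -0.2, -0.0]
finger_gap: 0.0799
```

Request:
drive_tool --moves '[0, 0, 0, 0, 0, -1, 0, 0, 0, 0, 0, -1, 0, 0, 0, 0, 0, -1, 0, 0, 0, 0, 0, -1, 0, 0, 0, 0, 0, -1, 0, 0, 0, 0, 0, -1, 0, 0, 0, 0, 0, -1, 0, 0, 0, 0, 0, -1, 0, 0, 0, 0, 0, -1, 0, 0, 0, 0, 0, -1]'

```text
time_s: 17.27
eef_pos: [0.6188, 0.0265, 0.2055]
ee_rot: [-0.001, -0.145, 0.989, 0.001]
wrist_force: [-0.9, 0.8, 0.2]
finger_gap: 0.08
```

Request:
drive_tool --moves '[0, 0, 0, 0, 0, -1, 0, 0, 0, 0, 0, -1, 0, 0, 0, 0, 0, -1, 0, 0, 0, 0, 0, -1, 0, 0, 0, 0, 0, -1, 0, 0, 0, 0, 0, -1, 0, 0, 0, 0, 0, -1, 0, 0, 0, 0, 0, 0]'

```text
time_s: 18.27
eef_pos: [0.6189, 0.0264, 0.2057]
ee_rot: [-0.001, -0.434, 0.901, 0.001]
wrist_force: [1.0, -0.7, -0.4]
finger_gap: 0.0802
```

```bash
python3 - <<'E'
from h import *
todo([.6207,.0266,.130],-2.18)
w=snap('wrist','w5'); print(proj(w,[.6207,.0266,.133]))
i=cv2.cvtColor(np.array(w['image']),cv2.COLOR_RGB2BGR)
cv2.imwrite('pics/w5.png',cv2.convertScaleAbs(i,alpha=1.4))
E
```

```text
t 18.27 pos [0.6189 0.0264 0.2057] yaw -2.2442 j [ 0.48  0.71 -0.99  1.85  0.71  0.99  1.65] F [ 1.  -0.7 -0.4] M [0.07 0.03 0.06] gap 0.0802
units xyz [-0.021 -0.021  1.261] wz -0.74
[315.82169256 216.78571142]
```

View pics/w5.png

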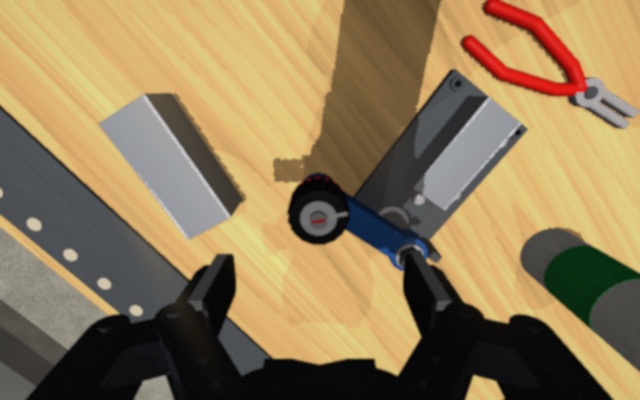

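Knob top is at (318,214), within 3 px of prediction, with the red and white lines aligned. Descending and gripping.

Request:
drive_tool --moves '[-0.02, -0.02, 0.3, 0, 0, 0, 0, 0, 0.4, 0, 0, 0, 0, 0, 0.4, 0, 0, 0, 0, 0, 0.25, 0, 0, 0, 0, 0, 0.11, 0, 0, 0, 0, 0, 0, 0, 0, 0]'

```text
time_s: 19.08
eef_pos: [0.6211, 0.0269, 0.1193]
ee_rot: [-0.0, -0.434, 0.901, 0.0]
wrist_force: [-0.6, -0.5, 0.3]
finger_gap: 0.0801
```

Request:
drive_tool --moves '[0, 0, 0, 0, 0, 0, 0, 0, 0, 0, 0, 0, 0, 0, 0, 0, 0, 0, 0, 0, 0, 0, 0, 0]' --grip 30

```text
time_s: 19.58
eef_pos: [0.6214, 0.0273, 0.1205]
ee_rot: [0.001, -0.434, 0.901, -0.0]
wrist_force: [-0.8, 1.2, 6.0]
finger_gap: 0.0408
```

```bash
python3 - <<'E'
from h import *
todo([.6207,.0266,.118],-2.2442)
o,p,a=pose()
P=np.array([.5919,.1184]);r=p[:2]-P;print(np.linalg.norm(r)); th=np.arctan2(r[1],r[0]);print('swing',th-(.286-np.pi))
# per-5deg step in tool frame, command at row start axes (turn after shift)
d=-np.radians(5);R=np.array([[np.cos(d),-np.sin(d)],[np.sin(d),np.cos(d)]])
dl=R@r-r;c,s=np.cos(a),np.sin(a);print('step',np.array([c*dl[0]+s*dl[1],s*dl[0]-c*dl[1]])/.06)
E
```

```text
t 19.57 pos [0.6214 0.0273 0.1205] yaw -2.2433 j [ 0.43  0.8  -0.9   1.91  0.83  0.86  1.55] F [-0.8  1.2  6. ] M [0.3  0.31 0.12] gap 0.0408
units xyz [0.017 0.002 0.041] wz 0.01
0.09572631063422507
swing 1.598060019264926
step [0.11257243 0.08185146]
```

Request:
drive_tool --moves '[0.112, 0.082, 0, 0, 0, 1, 0.112, 0.082, 0, 0, 0, 1, 0.112, 0.082, 0, 0, 0, 1, 0.112, 0.082, 0, 0, 0, 1, 0.112, 0.082, 0, 0, 0, 1, 0.112, 0.082, 0, 0, 0, 1, 0.112, 0.082, 0, 0, 0, 1, 0.112, 0.082, 0, 0, 0, 1, 0.112, 0.082, 0, 0, 0, 1, 0, 0, 0, 0, 0, 0]'

```text
time_s: 20.82
eef_pos: [0.5488, 0.0335, 0.1204]
ee_rot: [0.001, -0.057, 0.998, 0.0]
wrist_force: [1.0, 0.9, 6.0]
finger_gap: 0.0407
```

```bash
cat >> h.py <<'E'
def sw():
    todo([.5008,.0917,.118],.286)
    o,p,a=pose(); r=p[:2]-np.array([.5919,.1184]);th=np.arctan2(r[1],r[0]); s=(th-(.286-np.pi)+np.pi)%(2*np.pi)-np.pi
    print('r',np.linalg.norm(r),'swing',s)
    v=np.array(o['wrist_force'][:2]); print('F tangential(+ccw)',v@np.array([-r[1],r[0]])/.095,'radial',v@r/.095)
E
python3 -c "
from h import *
sw()"
```

```text
t 20.82 pos [0.5488 0.0335 0.1204] yaw -3.0279 j [ 0.31  0.66 -0.71  2.08  0.71  0.65  0.8 ] F [1.  0.9 6. ] M [ 0.26 -0.07 -0.11] gap 0.0407
units xyz [0.685 1.055 0.04 ] wz 34.03
r 0.09523211039474379 swing 0.8153103583077379
F tangential(+ccw) 0.4531726863595949 radial -1.256398031403695
```

Request:
drive_tool --moves '[0.112, 0.082, 0, 0, 0, 1, 0.112, 0.082, 0, 0, 0, 1, 0.112, 0.082, 0, 0, 0, 1, 0.112, 0.082, 0, 0, 0, 1, 0.112, 0.082, 0, 0, 0, 1, 0.112, 0.082, 0, 0, 0, 1, 0.112, 0.082, 0, 0, 0, 1, 0.112, 0.082, 0, 0, 0, 1, 0.09, 0.06, 0, 0, 0, 0.8, 0.05, 0.04, 0, 0, 0, 0.5]'

```text
time_s: 22.08
eef_pos: [0.5014, 0.0905, 0.1202]
ee_rot: [0.001, 0.342, 0.94, 0.0]
wrist_force: [-1.0, -1.0, 12.1]
finger_gap: 0.0408
```

Request:
drive_tool --moves '[0.02, 0.015, 0, 0, 0, 0.2, 0, 0, 0, 0, 0, 0]'

```text
time_s: 22.32
eef_pos: [0.5012, 0.0911, 0.1202]
ee_rot: [0.001, 0.35, 0.937, -0.0]
wrist_force: [-0.0, -1.4, 11.5]
finger_gap: 0.041
```

```bash
python3 -c "
from h import *
sw()"
```

```text
t 22.32 pos [0.5012 0.0911 0.1202] yaw 2.4268 j [ 0.03  0.57 -0.46  2.18  0.53  0.5   0.02] F [-0.  -1.4 11.5] M [-0.6   0.05  0.18] gap 0.041
units xyz [0.011 0.003 0.037] wz 24.53
r 0.09470602585912788 swing 0.005898764149641966
F tangential(+ccw) 1.3607518945282504 radial 0.43554118230554684
```

Request:
drive_tool --moves '[0, 0, 0, 0, 0, 1, 0, 0, 0, 0, 0, 1, 0, 0, 0, 0, 0, 1, 0, 0, 0, 0, 0, 1, 0, 0, 0, 0, 0, 1, 0, 0, 0, 0, 0, 1, 0, 0, 0, 0, 0, 1, 0, 0, 0, 0, 0, 1, 0, 0, 0, 0, 0, 1, 0, 0, 0, 0, 0, 1]'

```text
time_s: 23.58
eef_pos: [0.5012, 0.0913, 0.1195]
ee_rot: [0.0, 0.714, 0.7, 0.0]
wrist_force: [1.9, -1.3, -1.8]
finger_gap: 0.041
```

```bash
python3 -c "
from h import *
sw()"
```

```text
t 23.57 pos [0.5012 0.0913 0.1195] yaw 1.5517 j [-0.14  0.55 -0.22  2.19  0.27  0.43 -0.59] F [ 1.9 -1.3 -1.8] M [-0.3  -0.47  0.23] gap 0.041
units xyz [ 0.007 -0.007  0.025] wz 14.5
r 0.09466635185701526 swing 0.0044518505497364025
F tangential(+ccw) 1.8241811453584753 radial -1.455788934297637
```

Request:
drive_tool --moves '[0, 0, 0.002, 0, 0, 1, 0, 0, 0.002, 0, 0, 1, 0, 0, 0.002, 0, 0, 1, 0, 0, 0.002, 0, 0, 1, 0, 0, 0.002, 0, 0, 1, 0, 0, 0.002, 0, 0, 1, 0, 0, 0.002, 0, 0, 1, 0, 0, 0.002, 0, 0, 1, 0, 0, 0.002, 0, 0, 1, 0, 0, 0.002, 0, 0, 1]'

```text
time_s: 24.82
eef_pos: [0.5013, 0.0914, 0.1183]
ee_rot: [0.0, 0.943, 0.333, 0.0]
wrist_force: [2.3, -1.5, 0.2]
finger_gap: 0.0406
```

```bash
python3 -c "
from h import *
sw()"
```

```text
t 24.82 pos [0.5013 0.0914 0.1183] yaw 0.6792 j [-0.31  0.54  0.02  2.2  -0.02  0.4  -1.16] F [ 2.3 -1.5  0.2] M [-0.31 -0.45  0.22] gap 0.0406
units xyz [-0.004 -0.01   0.006] wz 4.51
r 0.09450073360944765 swing 0.004142948885600184
F tangential(+ccw) 2.120103147992118 radial -1.778353092127997
```

Request:
drive_tool --moves '[0, 0, 0.002, 0, 0, 1, 0, 0, 0.002, 0, 0, 1, 0, 0, 0.002, 0, 0, 1, 0, 0, 0.002, 0, 0, 1, 0, 0, 0.002, 0, 0, 1]'

```text
time_s: 25.45
eef_pos: [0.5014, 0.0914, 0.1177]
ee_rot: [0.0, 0.993, 0.121, 0.001]
wrist_force: [3.1, -1.5, -0.5]
finger_gap: 0.0408
```

```bash
python3 -c "
from h import *
sw()"
```

```text
t 25.45 pos [0.5014 0.0914 0.1177] yaw 0.2428 j [-0.39  0.55  0.13  2.21 -0.18  0.4  -1.43] F [ 3.1 -1.5 -0.5] M [-0.31 -0.53  0.2 ] gap 0.0408
units xyz [-0.008 -0.008 -0.004] wz -0.5
r 0.09445775184695357 swing 0.004345203883769244
F tangential(+ccw) 2.2615911705328147 radial -2.5176344625255127
```

Request:
drive_tool --moves '[0, 0, 0.002, 0, 0, 1, 0, 0, 0.002, 0, 0, 1, 0, 0, 0.002, 0, 0, 1, 0, 0, 0.002, 0, 0, 1, 0, 0, 0.002, 0, 0, 1]'

```text
time_s: 26.08
eef_pos: [0.5015, 0.0913, 0.1175]
ee_rot: [0.0, 0.995, -0.097, 0.001]
wrist_force: [1.3, -2.4, 5.9]
finger_gap: 0.0408
```

```bash
python3 -c "
from h import *
sw()"
```

```text
t 26.07 pos [0.5015 0.0913 0.1175] yaw -0.1935 j [-0.47  0.56  0.25  2.21 -0.34  0.41 -1.71] F [ 1.3 -2.4  5.9] M [-0.42 -0.37  0.27] gap 0.0408
units xyz [-0.014 -0.004 -0.009] wz -5.49
r 0.09433564252448451 swing 0.005548783578219751
F tangential(+ccw) 2.633231908976744 radial -0.5459011663847538
```

Request:
drive_tool --moves '[0, 0, 0.002, 0, 0, 1, 0, 0, 0.002, 0, 0, 1, 0, 0, 0.002, 0, 0, 1]'

```text
time_s: 26.45
eef_pos: [0.5016, 0.0913, 0.1174]
ee_rot: [-0.0, 0.974, -0.226, 0.001]
wrist_force: [0.8, -1.8, 9.8]
finger_gap: 0.0405
```

```bash
python3 -c "
from h import *
sw()"
```

```text
t 26.45 pos [0.5016 0.0913 0.1174] yaw -0.4554 j [-0.51  0.57  0.32  2.21 -0.43  0.42 -1.87] F [ 0.8 -1.8  9.8] M [-0.54 -0.18  0.27] gap 0.0405
units xyz [-0.016 -0.    -0.011] wz -8.5
r 0.09424288965668329 swing 0.00591436607065754
F tangential(+ccw) 1.9563327524170524 radial -0.21706573822438596
```

Torque has risen to 0.27 N m and the knob has stopped sinking, so I'll check whether the lines have parted before turning further.

```bash
python3 - <<'E'
from h import *
w=snap('wrist','w6'); d=snap('side','d6')
u=proj(w,[.501,.0913,.131]);v=proj(d,[.501,.0913,.131]);print(u,v)
W=cv2.imread('pics/w6.png');D=cv2.imread('pics/d6.png')
def crop(i,c,r,k): x,y=np.clip(np.array(c).astype(int),r,[640-r,400-r]);return cv2.resize(i[y-r:y+r,x-r:x+r],(k,k),interpolation=cv2.INTER_CUBIC)
cv2.imwrite('pics/m6.png',cv2.convertScaleAbs(np.hstack([crop(W,u,60,400),crop(D,v,25,400)]),alpha=1.6))
E
```

```text
[319.18661638 290.81438818] [302.02654558 234.00350243]
```

View pics/m6.png

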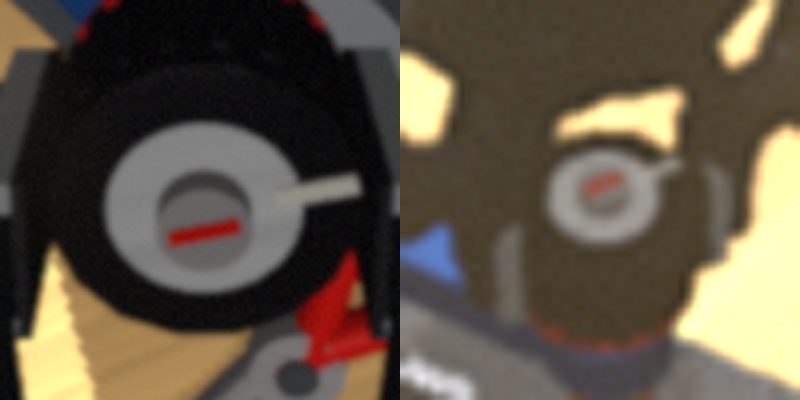

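Lines are still parallel (about -9° and -11°), so no slip yet. I'll measure the red line's angle numerically from here; the white line is fixed in the grip.

```bash
cat >> h.py <<'E'
def red(fn=None):
    w=snap('wrist',fn or 'wr'); i=np.array(w['image']).astype(int)[275:315,300:340]
    m=(i[...,0]>70)&(i[...,0]>2.2*i[...,1])&(i[...,0]>2.2*i[...,2])
    n,l,st,c=cv2.connectedComponentsWithStats(m.astype(np.uint8)); k=1+np.argmin(np.hypot(*(c[1:]-[19,23]).T)) if n>1 else 0
    y,x=np.nonzero(l==k); vx,vy=cv2.fitLine(np.c_[x,y].astype(np.float32),cv2.DIST_L2,0,.01,.01).ravel()[:2]
    print('red n',len(x),'centre',x.mean()+300,y.mean()+275,'angle',np.degrees(np.arctan(vy/vx)))
E
python3 -c "
from h import *
red()"
```

```text
red n 86 centre 320.06976744186045 299.24418604651163 angle -10.1452265
```

Request:
drive_tool --moves '[0, 0, 0, 0, 0, 1, 0, 0, 0, 0, 0, 1, 0, 0, 0, 0, 0, 1, 0, 0, 0, 0, 0, 1]'

```text
time_s: 27.1
eef_pos: [0.5016, 0.0912, 0.1173]
ee_rot: [-0.0, 0.92, -0.391, 0.001]
wrist_force: [0.5, -1.8, 8.1]
finger_gap: 0.0409
```

```bash
python3 -c "
from h import *
sw();red()"
```

```text
t 27.1 pos [0.5016 0.0912 0.1173] yaw -0.8043 j [-0.58  0.58  0.42  2.22 -0.55  0.44 -2.09] F [ 0.5 -1.8  8.1] M [-0.54 -0.25  0.28] gap 0.0409
units xyz [-0.015  0.005 -0.011] wz -12.49
r 0.09425175497212766 swing 0.0064276026025318345
F tangential(+ccw) 1.8362461381640791 radial 0.00669258805621833
red n 86 centre 319.74418604651163 298.9651162790698 angle -11.242477
```

Request:
drive_tool --moves '[0, 0, 0, 0, 0, 1, 0, 0, 0, 0, 0, 1, 0, 0, 0, 0, 0, 1, 0, 0, 0, 0, 0, 1]'

```text
time_s: 27.65
eef_pos: [0.5017, 0.0912, 0.1173]
ee_rot: [-0.0, 0.838, -0.545, 0.001]
wrist_force: [1.8, -2.0, 7.3]
finger_gap: 0.0409
```

```bash
python3 -c "
from h import *
sw();red()"
```

```text
t 27.65 pos [0.5017 0.0912 0.1173] yaw -1.1534 j [-0.64  0.6   0.51  2.22 -0.66  0.47 -2.32] F [ 1.8 -2.   7.3] M [-0.57 -0.29  0.21] gap 0.0409
units xyz [-0.014  0.01  -0.012] wz -16.49
r 0.09424710340848305 swing 0.007162737114041473
F tangential(+ccw) 2.422720912111618 radial -1.1142654544183048
red n 83 centre 319.4698795180723 298.8433734939759 angle -17.979528
```

Request:
drive_tool --moves '[0, 0, 0, 0, 0, 1, 0, 0, 0, 0, 0, 1, 0, 0, 0, 0, 0, 1, 0, 0, 0, 0, 0, 0]'

```text
time_s: 28.2
eef_pos: [0.5017, 0.091, 0.1173]
ee_rot: [-0.0, 0.76, -0.65, 0.001]
wrist_force: [1.8, -2.7, 9.1]
finger_gap: 0.0411
```

```bash
python3 -c "
from h import *
sw();red('w7')"
```

```text
t 28.2 pos [0.5017 0.091  0.1173] yaw -1.4143 j [-0.69  0.62  0.59  2.22 -0.74  0.5  -2.5 ] F [ 1.8 -2.7  9.1] M [-0.51 -0.35 -0.12] gap 0.0411
units xyz [-0.013  0.013 -0.012] wz -19.48
r 0.09427416539114095 swing 0.008630314419190821
F tangential(+ccw) 3.0962663894720657 radial -0.8788313777676056
red n 86 centre 319.4186046511628 298.87209302325584 angle -31.698957
```

The red line has parted by about 22–24° (0.38–0.41 rad, past the first click at 0.26, short of the second at 0.78), and the torque dropped sharply. That means one click, so I stop, let go and retreat.

Request:
drive_tool --moves '[0, 0, 0, 0, 0, 0, 0, 0, 0, 0, 0, 0, 0, 0, 0, 0, 0, 0, 0, 0, -0.3, 0, 0, 0, 0, 0, -0.6, 0, 0, 0, 0, 0, -0.6, 0, 0, 0, 0, 0, -0.6, 0, 0, 0, 0, 0, 0, 0, 0, 0]' --grip 80

```text
time_s: 29.25
eef_pos: [0.5012, 0.0923, 0.2445]
ee_rot: [-0.001, 0.76, -0.649, 0.001]
wrist_force: [-0.3, 0.6, 0.1]
finger_gap: 0.0802
```

```bash
python3 - <<'E'
from h import *
sw(); w=snap('wrist','w8'); d=snap('side','d8'); s=snap('scene','s8')
u=proj(w,[.501,.0913,.128]);print(u)
W=cv2.imread('pics/w8.png');D=cv2.imread('pics/d8.png');S=cv2.imread('pics/s8.png')
x,y=u.astype(int);r=50;y=min(max(y,r),400-r)
L=np.hstack([cv2.resize(W[y-r:y+r,x-r:x+r],(300,300),interpolation=cv2.INTER_CUBIC),cv2.resize(D[195:315,215:395],(450,300),interpolation=cv2.INTER_CUBIC)])
B=cv2.resize(S[150:260,200:475],(750,300),interpolation=cv2.INTER_CUBIC)
cv2.imwrite('pics/m8.png',cv2.convertScaleAbs(np.vstack([L,B]),alpha=1.5))
E
```

```text
t 29.25 pos [0.5012 0.0923 0.2445] yaw -1.4136 j [-0.96  0.5   0.98  2.13 -0.58  0.81 -2.6 ] F [-0.3  0.6  0.1] M [-0.04  0.06 -0.  ] gap 0.0802
units xyz [0.008 0.007 2.109] wz -19.48
r 0.09443913186562015 swing -0.0054686333050981695
F tangential(+ccw) -0.6024310546819405 radial 0.11096974928100421
[318.95870911 192.83365954]
```

View pics/m8.png

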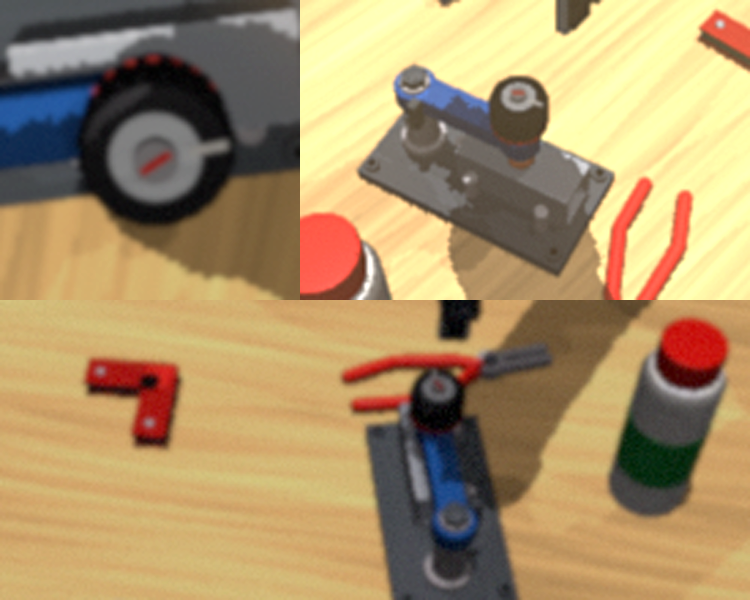

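```bash
python3 -c "
from station import robot
print(robot.job_done())"
```

```text
the job is handed in; nothing more can be done
None
```

The tube stub is clamped in the weld fixture and the job was handed in at about 29 s; no verdict came back.

- **Tube:** I gripped the smallest stub, set it on the plate and pushed it against the two side pins and the end pin, feeling the contact force. The first push stopped a few mm short of the end pin because of friction on the plate. I lifted the stub slightly, pushed it home and set it down again. After I let go, the wrist and side views showed it flat and against all three pins.
- **Clamp:** I swung the blue arm to its stop while turning the knob with it, then turned the knob clockwise until it slipped.
- **Click:** After I let go, the white and red lines were about 21–24° apart (roughly 0.4 rad). That is past the first click at 0.26 and short of the second at 0.78. The torque also dropped sharply as it slipped, so I count one click.
- **Other checks:** My estimate of the arm's angle, taken at the gripper, was within 0.01 rad of closed. The final pictures showed the can, magnet and pliers where they were. The tape measure was outside those crops, but nothing came near it. The robot was clear of everything at the end.

No check failed. The only direct evidence for the click is those line angles and the torque drop.

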